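Push a used-up lip-balm tin through the flap of a bedside bin

TASK

The small round aluminium lip-balm tin lying on the tray of the bedside tidy is used up. With one finger hold the tidy's self-closing bin flap pushed in, and while it is held open push the tin along the tray with the other finger, over the sill and down into the bin; do not ram the flap with the tin and do not pick the tin up. Then take the fingers out so that the flap swings shut, leaving everything else where it stands.

Things in the scene. Friction and masses are not known exactly. Their poses are not given: they have to be found in the camera images.
- tidy: Bedside tidy: fixed birch-plywood box 330 mm long (x), 250 mm wide (y). Origin on the table, 170 mm behind its front end, midway across; x points from its front (the robot's side) to its back, z up. Front half: a flat open tray, surface 100 mm above the table, from x = -164 to +10 mm, with a rim 8 mm high and 6 mm thick at front and sides. Rear half: the mouth of the waste bin, under a white hood.
- sill (a point): Middle of the sill, the straight back edge of the tray surface, at x = 10, y = 0, z = 100 mm in the tidy's frame; axes as the tidy's. Behind it one looks into the bin, which fills the whole box: its floor is 92 mm below the sill, its back wall at x = 151 mm, and forward it runs on under the tray (the tray board is 10 mm thick).
- hood (a point): Middle of the front edge of the hood's roof, at x = 105, y = 0, z = 150 mm in the tidy's frame. The roof (8 mm thick) goes back from here. Two side cheeks, from y = +-104 mm outwards, rise as a wedge from the sill to the roof. Between sill, cheeks and roof the mouth, 208 mm wide, is open to the front and upwards, closed only by the sloping flap.
- flap (a joint): Bin flap, a grey plastic plate 200 mm wide, 95 mm long, 4 mm thick, hinged at its upper edge (line across the tidy at x = 99, z = 143 mm of its frame). 0 = shut, sloping down to the sill at about 24 degrees; grows (rad) as it swings down and inwards, to 1.1 = hanging almost straight down. A spring shuts it; pressing it in takes about 0.5 N at first, 2 N at 0.6 rad.
- flap_edge (a point): Middle of the flap's free lower edge, a 6 mm thick bead; moves with the flap. Shut, it lies just over the sill (x = 12, z = 104 mm in the tidy's frame).
- tin_mid (a point): Middle of the lip-balm tin, which lies flat on the tray between the sill and the two things in the front corners. Plain aluminium, rigid, smooth-sided and round, 38 mm across, 16 mm high, 14 to 27 g; its screw lid is on. The point is on its axis, half-way up (8 mm above the tray). z up.
- vial: Small amber pill bottle, 32 mm across, 58 mm tall, standing in one front corner of the tray: a bystander. Origin: centre of its underside.
- cap: White twist cap, 34 mm across, 15 mm tall, lying in the other front corner of the tray: a bystander. Origin: centre of its underside.
- bottle0: Amber pill bottle, 40 mm across, 78 mm tall, on the turntable to the robot's right (white plastic disc 240 mm across, 25 mm high, turning easily): a bystander. Origin: centre of its underside.
- bottle1: Amber pill bottle, 48 mm across, 95 mm tall, on the turntable: a bystander. Origin: centre of its underside.
- bottle2: Amber pill bottle, 33 mm across, 66 mm tall, on the turntable: a bystander. Origin: centre of its underside.
- cup: White ceramic cup with a handle, 80 mm across, 85 mm tall, on the table to the robot's left: a bystander. Origin: centre of its underside.
- jar_opener: Green silicone jar opener, a dome 80 mm across, 42 mm tall, to the robot's left: a bystander. Origin: centre of its underside.
- cream_tube: Aluminium hand-cream tube with a white cap, 141 mm long, 32 mm high, lying on the table to the robot's left: a bystander. Origin: under its middle.
Not all that is in view belongs to the job. Leave any pink look-alike of the part that bears tin_mid alone.

How it is judged (in metres and radians):
On the way, in this order (a step that is already met when the one before it is completed fails the run):
1. a finger holds the flap pushed in (by 0.12 rad or more) while the tin still lies on the tray (value of joint flap above 0.12 rad and contact force between flap and the fingers above 0.1 N and x of tin_mid in the frame of tidy below 0.006 m and z of tin_mid in the frame of tidy above 0.1 m), for 0.05 s.
2. the tin has gone over the sill down into the bin while a finger still holds the flap in (value of joint flap above 0.12 rad and contact force between flap and the fingers above 0.1 N and x of tin_mid in the frame of tidy above -0.16 m and z of tin_mid in the frame of tidy below 0.08 m), for 0.05 s.
At the end, for the whole second after the job is handed in: The lip-balm tin lies at rest inside the bin (its middle inside the box and at least 30 mm below the tray's level) and the flap has swung shut (within 0.06 rad) (x of tin_mid in the frame of tidy between -0.16 and 0.155 m and y of tin_mid in the frame of tidy between -0.12 and 0.12 m and z of tin_mid in the frame of tidy below 0.07 m and linear speed of tin below 0.03 m/s and value of joint flap below 0.06 rad); the robot touches nothing.
It fails at once if the tin is picked up (its middle more than 12 mm higher than as it lies on the tray) (z of tin_mid in the frame of tidy above 0.12 m).
It fails at once if the tin is rammed against the flap with no finger holding the flap (contact force between tin and flap above 0.6 N and contact force between flap and the fingers below 0.02 N and z of tin_mid in the frame of tidy above 0.103 m).
It fails at once if the pill bottle or the cap on the tray is shifted by more than 15 mm or tipped (distance of any of vial, cap from where it was at the start of the episode above 0.015 m or angle between any of vial, cap's own z axis and vertical above 0.3 rad).
It fails at once if a pill bottle on the turntable is shifted by more than 15 mm or tipped (distance of any of bottle0, bottle1, bottle2 from where it was at the start of the episode above 0.015 m or angle between any of bottle0, bottle1, bottle2's own z axis and vertical above 0.3 rad).
It fails at once if the cup, the jar opener or the hand-cream tube is shifted by more than 15 mm or tipped (distance of any of cup, jar_opener, cream_tube from where it was at the start of the episode above 0.015 m or angle between any of cup, jar_opener, cream_tube's own z axis and vertical above 0.3 rad).
It also fails if it takes over 35 s, if anything falls off the work surface, if the arm or the gripper's body presses on something with over 40 N, if the wrist force passes 120 N, or if a joint passes its speed limit or range.

ROBOT

A 6-joint arm with a two-finger parallel gripper is mounted at the origin on the work surface. World frame = base frame: x ahead of the robot, y to its left, z up, the work surface at z = 0. Lengths are in mm, angles in degrees, forces in N, time in s.
With the tool pointing down it reaches from about 300 to 850 mm from the base axis. Payload 4.2 kg.
Tool frame: the origin (TCP) lies between the finger pads; the fingertips stand 19 mm ahead of it and the grasp point (between the pads) is the TCP (env.tips_ahead is the distance from the TCP to the fingertips, in mm); z points along the fingers, y is the direction in which the jaws open and shut (so a half turn about z gives the same grasp; the last joint's range is limited). The gripper opens to 91 mm and grips with 3 to 60 N. Pads are 32 mm wide; open, the fingers measure 118 mm over their backs; the gripper's body (76 mm by 178 mm) begins 60 mm behind the grasp point.
Start: joints at [-67.208, 18.312, 89.639, -0, 72.044, -1.146], TCP at [233.311, -525.554, 232.976] pointing down, gripper open.
Joint ranges: [-177.97, 177.97], [-48.28, 115.42], [12.27, 149.76], [-77.06, 257.06], [2.81, 150.46], [-146.56, 146.56]. Speed limits (degrees/s): [147.25, 147.25, 180, 180, 180, 180].

INTERFACE

Orientations are given as [roll, pitch, yaw] about the fixed x, y, z axes, in that order (R = Rz(yaw) Ry(pitch) Rx(roll)).
In Python, from workcell import telemetry, viewer, job_done, env gives the robot as it stands. The module is installed in compiled form; this text tells all that it offers.
- The arm moves only by the shell command python3 -m jog 'ROWS' [FORCE]. ROWS is JSON, a list of rows, each a list of 3 entries, a list of its own where there are three numbers: the shift along the tool's x, y, z in cm, then the turn about the tool's z in degrees, then the opening, from 0 (shut) to 1 (fully open). A call has 1 to 10 rows; each row shifts and turns the pose as measured when the row begins, along the tool's axes as they then stand; what a row does not reach is not made up. A row lasts 1/8 s, in which the tool goes at most 62.5 mm and 10.7 degrees, less where a joint would pass 70% of its speed; a pose out of reach is approached as far as the arm can. A call is refused whole if a number of a shift passes 6.25 or a number of a turn 10.7, either way. A call with a gripper value outside its range is refused whole. The fingers move at their own pace and stop on an object; FORCE is the grip in N (left out, the last holds). Time passes only in rows, so rows that do not move let the fingers close. It gives the time, the measured TCP pose, the force and the opening at its end, in the units of the state.
- telemetry.state(): the state, without advancing time (a new reading comes with each control period).
- viewer.grab_frame(name): name is "scene" or "top" or "wrist"; returns a dict with "color" (480x640x3 uint8, red, green, blue), "K" (3x3 intrinsics, pixels), "rvec" (rotation vector, rad) and "tvec" (3), from world to camera coordinates, as OpenCV has them. Camera axes: x right, y down, z forward; pixel columns grow to the right and rows downward; lengths in mm; the calibration is good to about 2 mm. A picture is of the moment at which its call begins. There is no depth.
- job_done(): hands the job in, once; it reports no verdict.
The state is a dict: "time_s": time; "qpos": joint angles; "qvel": joint speeds; "effort": joint torques, N m; "ee_pos": TCP position; "ee_rot": TCP orientation; "force": force on the tool from outside, world axes, zero at the start; "torque": the same for the moment, N m; "gripper_width": finger opening in mm.
Only numpy, scipy, OpenCV 4.12 (cv2) and the standard library are available. Lean on these libraries where they do the work, as an engineer would, in place of code of your own. Each camera call takes 0.05 s, during which the arm holds its last target. There are 200 camera calls.

## Working session

There is one attempt and no reset: what is moved stays moved. The work goes in short steps, Python scripts to look and compute and a shell command to move; the robot and the scene stay as the last step left them, time stands still between calls to the robot, and variables do not carry over. Pictures are saved under pics/ and viewed, about 8 in all and at most 12, crops included, and the job is handed in when it is done.

```bash
mkdir -p pics; ls; python3 - <<'E'
from workcell import telemetry, viewer, env
import cv2,numpy as np
print(telemetry.state())
fs={n:viewer.grab_frame(n) for n in("scene","top","wrist")}
np.save("f0.npy",fs,allow_pickle=True)
for n,f in fs.items():
    cv2.imwrite(f"pics/{n}0.png",f["color"][:,:,::-1]); print(n,f["K"].tolist(),f["rvec"],f["tvec"])
E
```

```text
pics
{'time_s': 0.0, 'qpos': array([-6.72075753e+01,  1.83499969e+01,  8.97074159e+01,  2.65340390e-03,
        7.20440464e+01, -1.14413692e+00]), 'qvel': array([-0.14061228,  0.03824544,  0.06267889, -0.02583683,  0.04032207,
        0.03630513]), 'effort': array([-3.13318553e-03, -4.12461233e+01, -2.31974369e+01,  7.25578750e-02,
        4.59216011e-02, -1.37248207e-04]), 'ee_pos': array([ 233.13390331, -525.08738933,  232.12989995]), 'ee_rot': array([-1.79898611e+02, -4.54811096e-03,  2.39357374e+01]), 'force': array([-0.84090472,  0.3693832 ,  0.55603296]), 'torque': array([0.00442089, 0.02070901, 0.00282281]), 'gripper_width': 90.95066284733181}
scene [[607.6233441191328, 0.0, 322.7810620083764], [0.0, 607.6233441191328, 234.59718311239604], [0.0, 0.0, 1.0]] [ 0.96477571  2.68476891 -0.78367459] [ 415.7630179  -193.81032995 1573.33415841]
top [[583.9472136118064, 0.0, 311.33090655584874], [0.0, 583.9472136118064, 244.82142192938875], [0.0, 0.0, 1.0]] [ 2.09077629 -2.15381265  0.16691782] [ -21.67830804  525.65367487 1411.90748928]
wrist [[378.6884388280096, 0.0, 321.21529852110285], [0.0, 378.6884388280096, 240.32273108701773], [0.0, 0.0, 1.0]] [-2.41500505  1.56973716  0.2391192 ] [-575.59704063  -33.20289393  393.52490281]
```

View pics/top0.png

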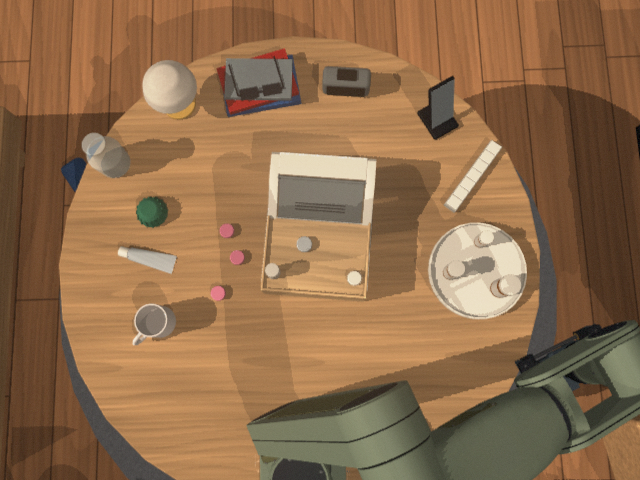

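View pics/scene0.png

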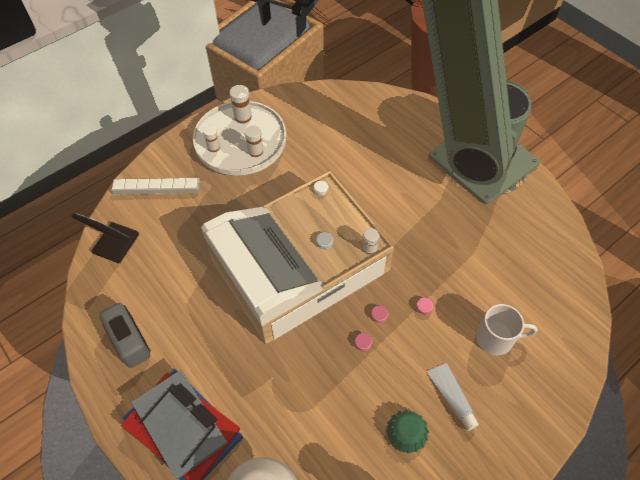

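Candidates for the tin are:
- the grey disc on the tray, top (304,244) / scene (325,240)
- the white cap, top (355,278)
- the vial, top (272,270)
- three pink look-alikes on the table, top (226,231), (237,257), (218,293)

I choose the grey disc on the tray and will check it in a close crop.

```bash
cat > h.py <<'E'
import numpy as np,cv2
def cam(f):
    R=cv2.Rodrigues(np.array(f["rvec"],float))[0]; return f["K"],R,np.array(f["tvec"],float).ravel()
def ray(f,uv):
    K,R,t=cam(f); d=R.T@np.linalg.inv(K)@np.array([*uv,1.]); return -R.T@t,d
def onz(f,uv,z):
    c,d=ray(f,uv); return c+d*(z-c[2])/d[2]
def proj(f,p):
    return cv2.projectPoints(np.array(p,float).reshape(-1,3),np.array(f["rvec"],float),np.array(f["tvec"],float),f["K"],None)[0].reshape(-1,2)
E
python3 - <<'E'
from h import *
fs=np.load("f0.npy",allow_pickle=True).item()
f=fs["top"]
c=f["color"][145:310,250:390,::-1]
cv2.imwrite("pics/crop_top.png",cv2.resize(c,None,fx=3.6,fy=3.6,interpolation=cv2.INTER_CUBIC))
for n,uv,z in[("FL",(263,291),108),("FR",(367,298),108),("tin",(304,244),116),("vial",(272,270),158),("cap",(355,278),115)]: print(n,onz(f,uv,z).round(1))
E
```

```text
FL [406.8  78.8 108. ]
FR [ 383.1 -165.2  108. ]
tin [514.9 -21.  116. ]
vial [449.4  52.6 158. ]
cap [ 430.3 -138.6  115. ]
```

View pics/crop_top.png

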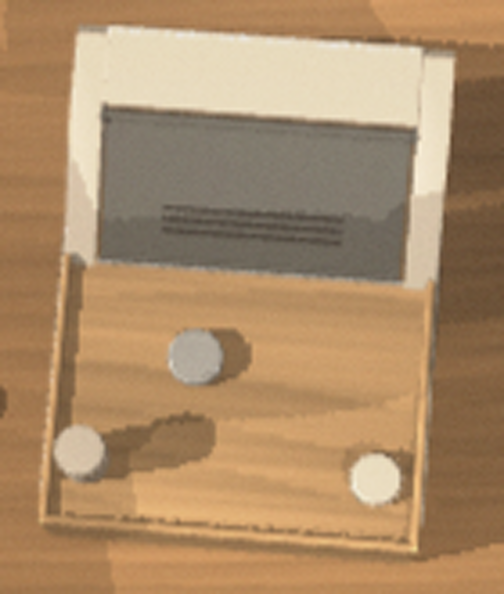

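The crop shows a plain grey aluminium disc at (195,356), which is (304.2,243.9) full frame. It lies between the sill and the two corner things, so it is the tin. The rim corners and lower flap corners are clear too. I'll fit the tidy pose and measure the tin in both views.

```bash
python3 - <<'E'
from h import *
from scipy.optimize import least_squares
fs=np.load("f0.npy",allow_pickle=True).item(); f=fs["top"]
P=np.array([[-170,125,108],[-170,-125,108],[12,100,106],[12,-100,106.]])
U=np.array([[41,523],[418,550],[98,260],[405,283]])/3.6+[250,145]
def T(q,p): c,s=np.cos(q[2]),np.sin(q[2]); return np.array(p)@np.array([[c,s,0],[-s,c,0],[0,0,1]])+[q[0],q[1],0]
r=least_squares(lambda q:(proj(f,T(q,P))-U).ravel(),[564,-60,-.095]); q=r.x
print("tidy",q[:2].round(1),np.degrees(q[2]).round(2),"res px",r.fun.round(1)); np.save("tidy.npy",q)
for n,uv in(("top",(304,244)),("scene",(325,240))):
    f=fs[n];I=f["color"].astype(int);hsv=cv2.cvtColor(f["color"],cv2.COLOR_RGB2HSV)
    m=((hsv[...,1]<45)&(hsv[...,2]>90)).astype(np.uint8);w=np.zeros_like(m);w[uv[1]-14:uv[1]+15,uv[0]-14:uv[0]+15]=1
    N,_,st,ce=cv2.connectedComponentsWithStats(m*w); k=1+np.argmax(st[1:,4]); z=112 if n=="scene" else 116
    p=onz(f,ce[k],z); c,s=np.cos(q[2]),np.sin(q[2]);d=p[:2]-q[:2]
    print(n,st[k],ce[k].round(1),"world",p.round(1),"tidy",(c*d[0]+s*d[1]).round(1),(-s*d[0]+c*d[1]).round(1))
print("scene corners",proj(fs["scene"],T(q,P)).round(1).tolist())
g=T(q,[-33,33,0]);print("TCP goal",g.round(1),"yaw",90+np.degrees(q[2]))
E
```

```text
tidy [563.3 -58.6] -6.14 res px [-0.5  0.4  0.7  1.2  1.1 -0.7 -1.4 -1. ]
top [297 237  15  15 171] [303.8 243.9] world [515.3 -20.6 116. ] tidy -51.8 32.7
scene [316 232  17  17 225] [324.3 240.1] world [517.1 -19.6 112. ] tidy -50.1 33.9
scene corners [[394.0, 245.0], [329.7, 169.0], [316.9, 278.0], [268.2, 212.2]]
TCP goal [534.  -22.3   0. ] yaw 83.85971324143856
```

Top and scene agree on the tin to 2 mm, at tidy (-51,33). I'll swing over in an arc and then look with the wrist camera.

```bash
python3 -m jog '[[[6,-0.6,0],-6,1],[[6,-0.6,0],-6,1],[[6,-0.6,0],-6,1],[[6,-0.6,0],-6,1],[[6,-0.6,0],-6,1],[[6,-0.6,0],-6,1],[[6,-0.6,0],-6,1],[[6,-0.6,0],-6,1],[[6,-0.6,0],-6,1],[[6,-0.6,0],-6,1]]' 10
cat > where.py <<'E'
from h import *
from workcell import telemetry
s=telemetry.state();q=np.load("tidy.npy");p=s["ee_pos"];d=p[:2]-q[:2];c,n=np.cos(q[2]),np.sin(q[2])
print("t",s["time_s"],"tcp",p.round(1),"rot",s["ee_rot"].round(2),"tidyTCP",(c*d[0]+n*d[1]).round(1),(-n*d[0]+c*d[1]).round(1),"tipz",(p[2]-19).round(1),"F",s["force"].round(2),"w",round(s["gripper_width"],1))
E
python3 where.py
```

```text
time_s: 1.4
ee_pos: [552.4, -30.9, 228.6]
ee_rot: [-179.9, -0.1, 85.4]
force: [1.0, -0.1, 1.0]
gripper_width: 91.1
t 1.4 tcp [552.4 -30.9 228.6] rot [-1.7987e+02 -1.0000e-01  8.5380e+01] tidyTCP -13.8 26.4 tipz 209.6 F [ 0.99 -0.1   1.02] w 91.1
```

```bash
python3 -m jog '[[[0.7,-1.9,2.5],1.5,1],[[0,0,2.3],0,1],[[0,0,0],0,1]]'; python3 where.py
python3 - <<'E'
from h import *
from workcell import viewer
f=viewer.grab_frame("wrist");np.save("w1.npy",f,allow_pickle=True)
q=np.load("tidy.npy");c,s=np.cos(q[2]),np.sin(q[2])
I=f["color"][:,:,::-1].copy();cv2.imwrite("pics/w1raw.png",I)
P=np.array([[-51,33,116],[10,104,100],[10,-104,100],[-164,119,100],[12,100,106],[12,-100,106],[-170,125,108],[-170,-125,108]])
W=P@np.array([[c,s,0],[-s,c,0],[0,0,1]])+[q[0],q[1],0]
for u in proj(f,W): 
    print(u.round(0)); cv2.drawMarker(I,tuple(int(v) for v in np.clip(u,-5000,5000)),(255,0,255),0,12,1)
cv2.imwrite("pics/w1.png",I)
E
```

```text
time_s: 1.78
ee_pos: [533.4, -16.7, 179.2]
ee_rot: [-179.8, -0.1, 84.3]
force: [-0.1, -0.4, 0.7]
gripper_width: 91.3
t 1.775 tcp [533.4 -16.7 179.2] rot [-1.7983e+02 -1.4000e-01  8.4340e+01] tidyTCP -34.2 38.5 tipz 160.2 F [-0.13 -0.41  0.75] w 91.3
[292. 274.]
[394. 155.]
[376. 434.]
[100. 127.]
[399. 163.]
[381. 436.]
[ 80. 116.]
[139. 463.]
```

View pics/w1.png

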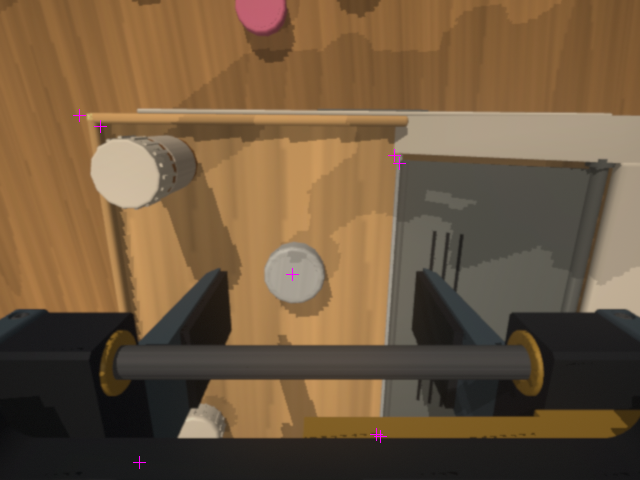

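The wrist view shows the tin at (295,273) against the predicted (292,274). The tidy corner sits about 6 px right of its prediction, so the pose is good to 2–3 mm. The left finger will come down behind the tin and the right one over the flap. Next I'll correct sideways by −5 mm and descend.

```bash
python3 -m jog '[[[-0.5,0,2],0.4,1],[[0,0,2],0,1],[[0,0,1],0,1],[[0,0,0.2],0,1],[[0,0,0],0,1]]'; python3 where.py
```

```text
time_s: 2.45
ee_pos: [538.0, -23.8, 132.1]
ee_rot: [179.5, -0.2, 83.8]
force: [0.6, 0.6, -0.1]
gripper_width: 91.0
t 2.45 tcp [538.  -23.8 132.1] rot [ 1.7947e+02 -1.7000e-01  8.3760e+01] tidyTCP -28.9 31.9 tipz 113.1 F [ 0.65  0.55 -0.14] w 91.0
```

```bash
python3 -m jog '[[[0,-0.2,0.5],0,1],[[0,-0.1,0.2],0,1],[[0,0,0],0,1]]'; python3 where.py
```

```text
time_s: 2.82
ee_pos: [535.8, -23.5, 126.1]
ee_rot: [179.3, -0.2, 83.8]
force: [0.1, -0.8, 0.4]
gripper_width: 91.0
t 2.825 tcp [535.8 -23.5 126.1] rot [ 1.7931e+02 -1.7000e-01  8.3760e+01] tidyTCP -31.1 32.0 tipz 107.1 F [ 0.07 -0.81  0.41] w 91.0
```

```bash
python3 -m jog '[[[0,0.5,0.1],0,1],[[0,0.5,0],0,1],[[0,0.5,0],0,1],[[0,0.5,0],0,1],[[0,0.5,0],0,1],[[0,0.5,0],0,1],[[0,0,0],0,1]]'; python3 where.py; python3 - <<'E'
from workcell import viewer;import cv2
cv2.imwrite("pics/w2.png",viewer.grab_frame("wrist")["color"][:,:,::-1])
E
```

```text
time_s: 3.7
ee_pos: [567.2, -26.8, 125.1]
ee_rot: [179.4, -0.2, 83.8]
force: [-0.9, -1.3, 1.3]
gripper_width: 91.1
t 3.7 tcp [567.2 -26.8 125.1] rot [ 1.7942e+02 -1.7000e-01  8.3760e+01] tidyTCP 0.5 32.0 tipz 106.1 F [-0.95 -1.34  1.25] w 91.1
```

View pics/w2.png

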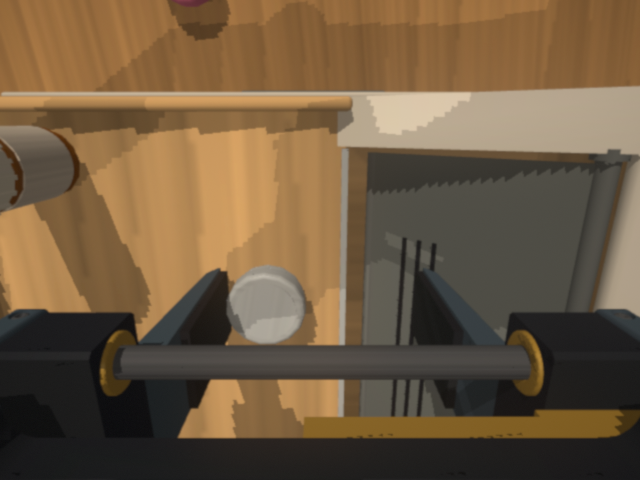

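The flap is pushed in, with the bin gap at x≈355, and the tin at (267,305) lies against the left finger. I'll keep pushing until the tin is at the sill.

```bash
python3 -m jog '[[[0,0.5,0],0,1],[[0,0.5,0],0,1],[[0,0.5,0],0,1],[[0,0.4,0],0,1],[[0,0,0],0,1]]'; python3 where.py
```

```text
time_s: 4.38
ee_pos: [585.5, -28.9, 124.7]
ee_rot: [179.7, -0.2, 83.8]
force: [-1.2, 0.6, 2.3]
gripper_width: 91.3
t 4.375 tcp [585.5 -28.9 124.7] rot [ 1.7966e+02 -1.7000e-01  8.3760e+01] tidyTCP 18.9 32.0 tipz 105.7 F [-1.23  0.56  2.27] w 91.3
```

```bash
python3 -m jog '[[[0,0.45,0],0,0.9],[[0,0.45,0],0,0.8],[[0,0.45,0],0,0.7],[[0,0.3,0],0,0.65],[[0,0,0],0,0.65],[[0,0,0],0,0.65]]'; python3 where.py; python3 - <<'E'
from workcell import viewer;import cv2
cv2.imwrite("pics/w3.png",viewer.grab_frame("wrist")["color"][:,:,::-1])
E
```

```text
time_s: 5.12
ee_pos: [602.9, -30.8, 124.7]
ee_rot: [179.7, -0.2, 83.8]
force: [-2.1, 0.6, 0.8]
gripper_width: 59.1
t 5.125 tcp [602.9 -30.8 124.7] rot [ 1.7969e+02 -1.7000e-01  8.3760e+01] tidyTCP 36.4 31.9 tipz 105.7 F [-2.14  0.59  0.79] w 59.1
```

View pics/w3.png

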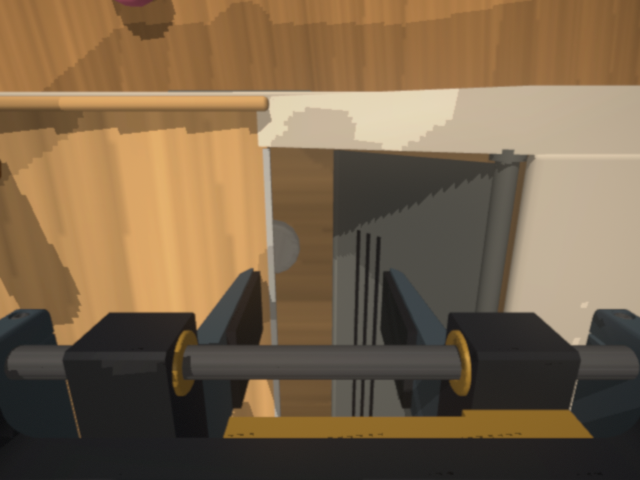

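The tin lies on the bin floor, seen at (285,247) through the gap, and the flap is still held. I'll hold two more rows, then lift straight out.

```bash
python3 -m jog '[[[0,0,0],0,0.65],[[0,0,0],0,0.65],[[0,-0.2,-1],0,0.65],[[0,-0.2,-1],0,0.65],[[0,-0.2,-1],0,0.65],[[0,0,-2],0,0.65],[[0,0,-3],0,0.65],[[0,0,-3],0,0.65],[[0,0,0],0,0.65],[[0,0,0],0,0.65]]'; python3 where.py
```

```text
time_s: 6.42
ee_pos: [599.1, -30.6, 243.7]
ee_rot: [178.9, -0.2, 83.8]
force: [-0.0, 0.5, -0.1]
gripper_width: 58.6
t 6.425 tcp [599.1 -30.6 243.7] rot [178.86  -0.19  83.77] tidyTCP 32.6 31.7 tipz 224.7 F [-0.02  0.53 -0.14] w 58.6
```

```bash
python3 -m jog '[[[0,-6,-1],0,0.65],[[0,-6,-1],0,0.65],[[0,-4,0],0,0.65],[[0,0,0],0,0.65],[[0,0,0],0,0.65],[[0,0,0],0,0.65]]'; python3 where.py; python3 - <<'E'
from workcell import viewer;import cv2,numpy as np
a=viewer.grab_frame("scene")["color"];f=np.load("f0.npy",allow_pickle=True).item()["scene"]["color"]
cv2.imwrite("pics/end.png",a[:,:,::-1])
E
```

```text
time_s: 7.18
ee_pos: [435.0, -13.0, 254.3]
ee_rot: [179.4, -0.2, 83.8]
force: [0.1, 0.4, -0.0]
gripper_width: 59.2
t 7.175 tcp [435.  -13.  254.3] rot [ 1.7937e+02 -1.6000e-01  8.3760e+01] tidyTCP -132.5 31.7 tipz 235.3 F [ 0.13  0.44 -0.04] w 59.2
```

View pics/end.png

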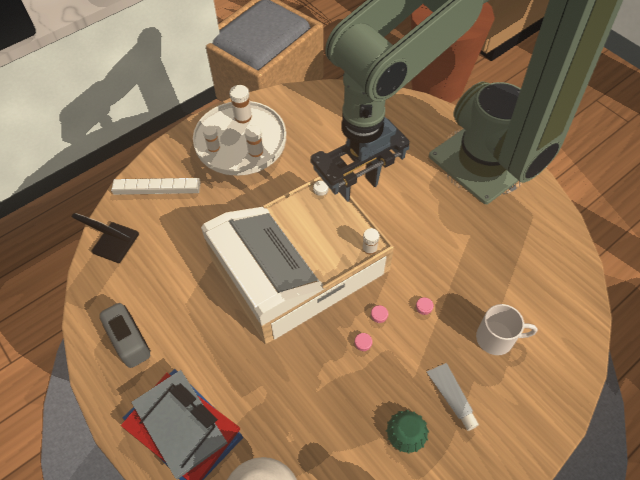

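The end picture shows the flap shut at (265,250), as at the start. The tin is gone from the tray. The vial (371,240), cap (320,187) and all the other things are at their original pixels. The gripper hangs free with no force on it, so I'm handing in.

```bash
python3 -c "
from workcell import job_done; print(job_done())"
```

```text
the job is handed in; nothing more can be done
None
```

The tin is in the bin and the flap has swung shut. I handed the job in after 7.2 s of robot time, and no verdict was reported.

- **How it went:** I came down with the jaws open, one finger over the flap and the other behind the tin. Moving towards the bin pressed the flap in and pushed the tin at the same time. At the sill I closed the jaws while moving forward, so the flap finger stayed almost still and the other finger pushed the tin over the edge. I held the flap a little longer, then lifted straight out.
- **Last checks:** With the flap still held, the wrist picture showed the tin lying on the bin floor. In the final scene picture the flap is shut, the tray has only the vial and cap on it, and everything else is at its starting pixels by eye. The force on the tool was about 0.5 N or less, with nothing in contact.
- **Disagreements:** The top and scene views of the tin differed by about 2 mm. The wrist view put the tidy's corner about 6 pixels (roughly 3 mm) off my fitted pose. One descent stopped 5 mm high and 5 mm forward, and I corrected it before pushing.
- **Not measured:** I never measured the flap angle directly. From the finger position I worked it out at about 0.6 rad while it was held, and judged it shut from the picture.

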